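Square a carton in the packing corner and hold its telescoping bar out

TASK

Push the small carton square and flush into the inner corner of the low fence, its long side along the long fence, and let go of it. Then grip the handle of the telescoping bar so that the button on its end is squeezed in, pull the bar out in front of the carton, past the first stop and all the way to the second stop, and finish while still holding it out there with the gripper, the carton still flush. Leave everything else on the bench where it is.

Things in the scene. Friction and masses are not known exactly. Their poses are not given: they have to be found in the camera images.
- station: fixed L-shaped aluminium fence, 28 mm high, 15 mm thick outwards. Origin: its inner corner at bench height. Inner face of the long fence: plane x = 0, from y = -135 mm to 0; of the short one: plane y = 0, from x = -65 mm to 0. The carton belongs at negative x and y, on the bare bench. It also carries the telescoping bar's tube.
- tube_mouth (a point): centre of the mouth of the bar's fixed dark tube, 36 mm above the bench, at x = -105, y = +90 mm from the fence corner; axes as the station's. The tube runs 180 mm from here to +y, its top 54 mm above the bench; a flat foot 8 mm high joins it to the fence.
- carton: the small closed cardboard carton, about 0.25 kg, loose on the bench: 60 mm along its x, 130 mm along its y, 60 mm high. Origin: centre of its underside, at x = -30, y = -65 mm in the station's frame once seated with its long side along the long fence (either way round). Can be gripped across its 60 mm; slides when pushed.
- handle: black upright block on the bar's outer end, axes as the station's. Origin: on the bar's axis, 36 mm above the bench; with the bar in at x = -105, y = +30 mm from the fence corner, moving to -y as it is pulled. 26 mm along x, 22 mm along y, from 14 mm below to 68 mm above the origin. The 14 mm steel rod leaves its +y face, 49 mm of it bare up to the tube when in.
- grip (a point): where to grip the handle, 75 mm above the bench, midway between the face of the round release button (20 mm across, on the handle's -y side) and the handle's +y face: 15 mm to either when the button is out. One finger on each; 24 mm apart once pressed. Moves with the handle.
- bar (a joint): how far the bar is pulled out, m: 0 fully in (start), first stop 0.070, second stop 0.140 (end of travel, hard). With the button out the bar is locked when in and at the first stop; with it pressed the bar slides freely. A spring draws it in, 3.3 N (in) to 5.4 N (out). No catch at the second stop: let go there, it runs back to the first.
- release (a joint): how far the button is pressed, m: 0 out, 0.006 fully in; the catch is free from about 0.003. Spring 1.8 N at first, 3.6 N fully in; a grip of 20 N or more presses it fully.
- parcel: the larger closed carton, 150 x 110 x 80 mm; bystander. Origin: centre of its underside.
- tape_roll: roll of brown tape lying flat, 96 mm across, 45 mm high; bystander. Origin: centre of its underside.
- pen_cup: empty grey cup, 72 mm across, 90 mm high; bystander. Origin: centre of its underside.
- marker: marker pen lying flat, 130 mm long along its y, 16 mm thick; bystander. Origin: centre of its underside.
- scanner: hand scanner lying flat, about 175 x 75 mm, 40 mm high; bystander. Origin: centre of its underside.
There are look-alikes about, which are no part of the job. What is shaped like the carton but green or purple is not meant.

How it is judged:
By the outcome, as a careful person would: the job done as asked, in the order asked, and still so for the second after the job is handed in, while the arm keeps its last pose, push and grip.
It also fails if it takes over 64 s, if anything falls off the work surface, if the arm or the gripper's body presses on something with over 40 N, if the wrist force passes 120 N, or if a joint passes its speed limit or range.

ROBOT

A 6-joint arm with a two-finger parallel gripper is mounted at the origin on the work surface. World frame = base frame: x ahead of the robot, y to its left, z up, the work surface at z = 0. Lengths are in m, angles in rad, forces in N, time in s.
With the tool pointing down it reaches from about 0.35 to 0.775 m from the base axis. Payload 7.3 kg.
Tool frame: the origin (TCP) lies at the very end of the fingers, on their centre line; the grasp point (between the pads) lies 19 mm behind it; z points along the fingers, y is the line along which they close (so a half turn about z gives the same grasp; the last joint's range is limited). The gripper opens to 92 mm and grips with 3 to 60 N. Pads are 19 mm wide; open, the fingers measure 130 mm over their backs; the gripper's body (75 mm by 190 mm) begins 47 mm behind the grasp point.
Start: joints at [-0.146, 0.342, 1.524, -0, 1.275, -0.146], TCP at [0.525, 0, 0.227] pointing down, gripper open.
Joint ranges: [-2.53, 2.53], [-0.77, 2.02], [0.04, 2.7], [-1, 4.14], [0.28, 2.66], [-3.11, 3.11]. Speed limits (rad/s): [2.57, 2.57, 3.14, 3.14, 3.14, 3.14].

INTERFACE

Orientations are given as [roll, pitch, yaw] about the fixed x, y, z axes, in that order (R = Rz(yaw) Ry(pitch) Rx(roll)).
In Python, from cell import observe, read_camera, get_calibration, hand_in, search_frame gives the robot as it stands.
- The arm moves only by the tool step_arm, never from a script. Its argument "commands" is a list of rows, each an object with "translation": the shift along the tool's x, y, z in mm, a list of three; "roll": the turn about the tool's z in rad. In form: [{"translation": [x, y, z], "roll": roll}, ...]. A call has 1 to 20 rows; each row shifts and turns the commanded pose from where the row before left it, along the tool's axes as they then stand; what a row does not reach is not made up. A row lasts 1/12 s, in which the tool goes at most 41.7 mm and 7.16 degrees, less where a joint would pass 70% of its speed; a pose out of reach is approached as far as the arm can. A call is refused whole if a number of a shift passes 41.7 or a number of a turn 0.125, either way. A call with a gripper value outside its range is refused whole. "fingers" is the opening, from 0 (shut) to 1 (fully open), set as the call begins (left out, the last holds). The fingers move at their own pace and stop on an object; "grip_force" is the grip in N (left out, the last holds). Time passes only in rows, so rows that do not move let the fingers close. It gives the time, the measured TCP pose, the force, the opening and the grip force at its end, in the units of the state.
- observe(): the state, without advancing time (a new reading comes with each control period).
- read_camera(name): name is "scene" or "side" or "wrist"; returns the picture (400x640x3 uint8, red, green, blue); there is no depth.
- get_calibration(name): a dict with "camera_matrix" (3x3 intrinsics, pixels), "world_from_camera" (4x4, takes a point from camera to world coordinates). Camera axes: x right, y up, looking along -z (the intrinsics and any distortion apply to the point x, -y, -z); pixel columns grow to the right and rows downward; lengths in m; the calibration is good to about 2 mm. A picture is of the moment at which its call begins: read the wrist's pose just before it. get_calibration takes no time and is no camera call; for the wrist camera it gives the pose at the moment of the call.
- hand_in(): hands the job in; it is judged then, once.
Trained networks look in the newest picture that a camera, given by its name, has taken for a name from the list of things; names that differ only in an ending like _2 or _b are one class to them, and where a whole thing is asked for, a point or a joint stands for the part that bears it (a point fixed in the world has none). Each returns a list of dicts, best first, with "confidence" (0 to 1); they miss things now and then, are a little off and sometimes report something else, mostly with a low value. They report only what shows in the picture. A call takes as long as a camera call. They do not tell look-alikes from the thing itself.
- search_frame(camera, name): "at" ([x, y, z] in m, in world coordinates, good to about 4 mm: the middle of the surface that is visible of it).
The state is a dict: "time": time; "qpos": joint angles; "qvel": joint speeds; "joint_efforts": joint torques, N m; "tool_pos": TCP position; "tool_rot": TCP orientation; "contact_force": force on the tool from outside, world axes, zero at the start; "torque": the same for the moment, N m; "opening": finger opening in m; "grip_force": force on a finger pad.
Only numpy, scipy, OpenCV 4.12 (cv2) and the standard library are available. Lean on these libraries where they do the work, as an engineer would, in place of code of your own. Each camera call takes 0.05 s, during which the arm holds its last target. There are 200 camera calls.

## Working session

There is one attempt and no reset: what is moved stays moved. The work goes in short steps, Python scripts to look and compute and a tool call to move; the robot and the scene stay as the last step left them, time stands still between calls to the robot, and variables do not carry over. Pictures are saved under pics/ and viewed, at most 10 in all, crops included, and the job is handed in when it is done.

Besides the shell and the picture viewer there is one more tool, called after "Request:" by a JSON object that holds its "name" and its "arguments", one argument or row to a line. step_arm: Moves the arm, as the interface text tells. Its arguments: {"type":"object","properties":{"commands":{"type":"array"},"fingers":{"type":"number"},"grip_force":{"type":"number"}},"required":["commands"]}

```bash
mkdir -p pics
cat > h.py <<'E'
import numpy as np,cv2
from cell import *
def save(cam,fn):
    im=read_camera(cam); cv2.imwrite(fn,im[:,:,::-1]); return im
def ray(cam,px,z):
    c=get_calibration(cam);K=np.array(c['camera_matrix']);T=np.array(c['world_from_camera'])
    out=[]
    for u,v in px:
        d=np.linalg.inv(K)@[u,v,1]; d=T[:3,:3]@[d[0],-d[1],-d[2]]; o=T[:3,3]
        out.append(o+d*(z-o[2])/d[2])
    return np.array(out)
def proj(cam,P):
    c=get_calibration(cam);K=np.array(c['camera_matrix']);T=np.array(c['world_from_camera'])
    p=(np.atleast_2d(P)-T[:3,3])@T[:3,:3]; q=(K@np.array([p[:,0],-p[:,1],-p[:,2]])).T
    return q[:,:2]/q[:,2:]
E
python3 - <<'E'
from h import *
for c in ['scene','side']:
    save(c,f'pics/{c}0.png'); print(c, {k:np.round(v,3).tolist() for k,v in get_calibration(c).items() if k!='x'})
    for n in ['station','carton','handle','release','parcel','tape_roll','pen_cup','marker','scanner','tube_mouth']:
        try: print(n,[(np.round(d['at'],3).tolist(),round(d['confidence'],2),proj(c,d['at'])[0].round().tolist()) for d in search_frame(c,n)])
        except Exception as e: print(n,e)
print(observe()['time'])
E
```

```text
scene {'camera_matrix': [[519.355, 0.0, 322.962], [0.0, 519.355, 202.23], [0.0, 0.0, 1.0]], 'world_from_camera': [[0.657, -0.63, 0.414, 1.16], [0.754, 0.549, -0.361, -0.584], [0.0, 0.549, 0.836, 1.398], [0.0, 0.0, 0.0, 1.0]]}
station [([0.552, 0.155, 0.027], 0.6, [372.0, 191.0]), ([0.73, -0.225, 0.051], 0.28, [319.0, 301.0])]
carton [([0.314, -0.446, 0.06], 0.79, [168.0, 245.0]), ([0.615, -0.501, 0.08], 0.6, [210.0, 331.0]), ([0.47, -0.338, 0.063], 0.58, [230.0, 259.0]), ([0.361, 0.106, 0.019], 0.52, [321.0, 165.0])]
handle [([0.515, 0.082, 0.047], 0.52, [348.0, 193.0])]
release []
parcel [([0.614, -0.502, 0.078], 0.57, [210.0, 331.0])]
tape_roll [([0.688, -0.346, 0.043], 0.73, [275.0, 318.0]), ([0.732, -0.224, 0.052], 0.2, [319.0, 301.0])]
pen_cup [([0.73, -0.225, 0.053], 0.97, [319.0, 300.0])]
marker [([0.386, -0.015, 0.013], 0.44, [298.0, 190.0])]
scanner [([0.567, 0.443, 0.028], 0.93, [436.0, 148.0])]
tube_mouth [([0.555, 0.158, 0.028], 0.87, [373.0, 191.0])]
side {'camera_matrix': [[504.81, 0.0, 312.15], [0.0, 504.81, 193.923], [0.0, 0.0, 1.0]], 'world_from_camera': [[-0.891, 0.342, -0.299, 0.106], [-0.454, -0.685, 0.57, 0.782], [-0.01, 0.644, 0.765, 1.143], [0.0, 0.0, 0.0, 1.0]]}
station [([0.516, 0.171, 0.032], 0.89, [283.0, 254.0])]
carton [([0.452, -0.313, 0.063], 0.77, [377.0, 138.0]), ([0.334, -0.422, 0.047], 0.7, [424.0, 131.0]), ([0.315, 0.161, 0.062], 0.57, [356.0, 275.0])]
handle [([0.502, 0.097, 0.071], 0.85, [300.0, 226.0])]
release []
parcel [([0.505, 0.096, 0.068], 0.73, [299.0, 227.0])]
tape_roll []
pen_cup []
marker [([0.381, -0.012, 0.013], 0.73, [358.0, 226.0])]
scanner [([0.55, 0.466, 0.03], 0.67, [207.0, 345.0])]
tube_mouth [([0.514, 0.167, 0.031], 0.96, [284.0, 253.0])]
1.1
```

```bash
ls pics
```

```text
scene0.png
side0.png
```

View pics/scene0.png

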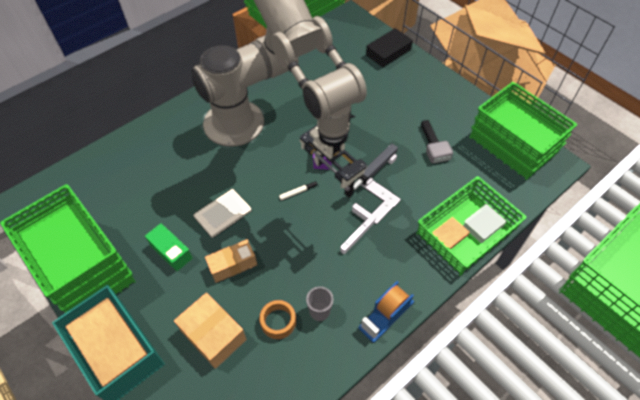

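View pics/side0.png

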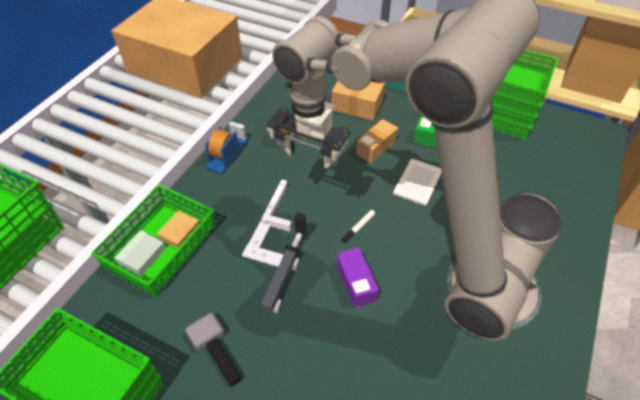

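Scene picture: the brown carton is at (231,260). Its look-alikes are the green box (168,247), the purple box (side view 356,277), the parcel (210,330) and the orange block in the bin (450,232). I choose (231,260). The fence is at (370,215), with its short arm the stub near (358,211). I'll check both in a close crop.

Run:
```python
import cv2,numpy as np
s=cv2.imread('pics/scene0.png');d=cv2.imread('pics/side0.png')
r=lambda i,x,y,w,h,f:cv2.resize(i[y:y+h,x:x+w],None,fx=f,fy=f,interpolation=cv2.INTER_CUBIC)
a=r(s,330,170,80,100,5);b=r(d,235,170,80,100,5)   #400x500 each
cv2.imwrite('pics/c1.png',np.hstack([a,b]))
c=r(s,190,220,80,80,5);e=r(d,340,110,80,80,5)
cv2.imwrite('pics/c2.png',np.hstack([c,e]))
```

```text
(no output)
```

View pics/c1.png

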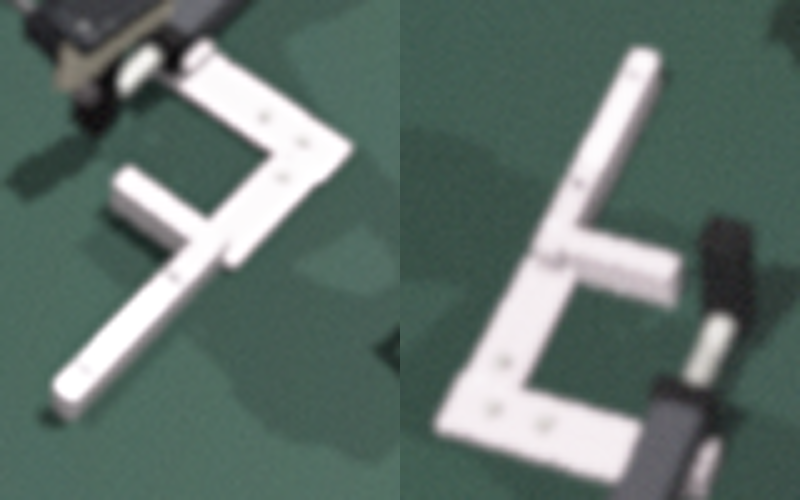

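View pics/c2.png

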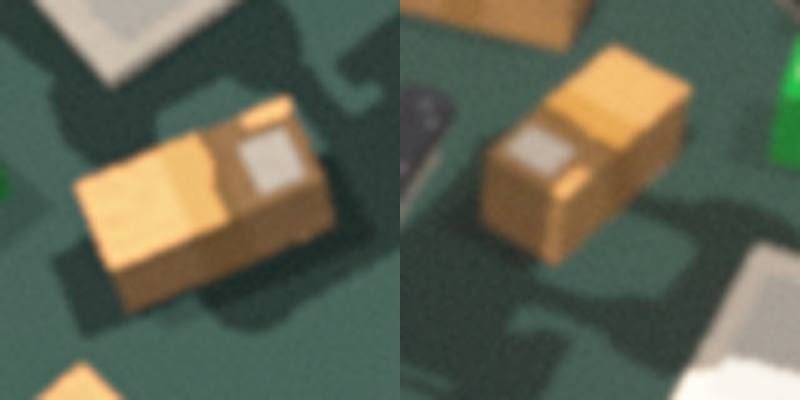

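```bash
cat > fit.py <<'E'
from h import *
from scipy.optimize import least_squares
def fit(obs,x0):
    # obs: (cam,(u,v),(x,y,z))
    def P(p,l): c,s=np.cos(p[2]),np.sin(p[2]); return [p[0]+c*l[0]-s*l[1],p[1]+s*l[0]+c*l[1],l[2]]
    f=lambda p:np.concatenate([proj(c,P(p,l))[0]-uv for c,uv,l in obs])
    r=least_squares(f,x0,loss='soft_l1'); return r.x,r.fun.reshape(-1,2).round(1).tolist()
E
cat > a.py <<'E'
from fit import *
q=lambda b,x,y:(b[0]+(x+.5)/5-.5,b[1]+(y+.5)/5-.5)
S=(330,170);D=(235,170)
h=.028
obs=[('scene',q(S,53,380),(0,-.135,h)),('scene',q(S,75,400),(.015,-.135,h)),('scene',q(S,112,185),(-.065,0,h)),('scene',q(S,128,165),(-.065,.015,h)),
('side',q(D,260,58),(0,-.135,h)),('side',q(D,230,48),(.015,-.135,h)),('side',q(D,276,276),(-.065,.015,h)),('side',q(D,283,258),(-.065,0,h)),('side',q(D,175,228),(0,0,h))]
print(fit(obs,[.55,.08,0.]))
S=(190,220);D=(340,110);h=.06
# x half .03 , y half .065 ; long axis guess
cs=[('scene',q(S,75,185),(-.03,-.065,h)),('scene',q(S,290,97),(-.03,.065,h)),('scene',q(S,331,190),(.03,.065,h)),('scene',q(S,117,270),(.03,-.065,h)),
('side',q(D,215,45),(-.03,-.065,h)),('side',q(D,292,92),(-.03,.065,h)),('side',q(D,150,222),(.03,.065,h)),('side',q(D,85,150),(.03,-.065,h))]
print(ray('scene',[c[1] for c in cs[:4]],h).round(3).tolist());print(ray('side',[c[1] for c in cs[4:]],h).round(3).tolist())
E
python3 a.py; python3 -c "
from cell import *;o=observe();print(o['tool_rot'],o['tool_pos'],o['opening'])"
```

```text
(array([0.61376812, 0.07528674, 0.15382374]), [[-0.2, 0.9], [-0.7, -0.2], [-1.0, -0.8], [-1.2, 0.1], [-1.0, -0.3], [0.2, 0.6], [-0.8, 0.5], [-0.3, -0.1], [-0.7, 0.3]])
[[0.415, -0.387, 0.06], [0.449, -0.259, 0.06], [0.514, -0.277, 0.06], [0.475, -0.399, 0.06]]
[[0.47, -0.406, 0.06], [0.411, -0.386, 0.06], [0.446, -0.241, 0.06], [0.506, -0.28, 0.06]]
[3.14140949e+00 1.11735056e-05 1.57078820e+00] [5.25042471e-01 7.22672958e-06 2.26769777e-01] 0.09185852211639761
```

The crop confirms the brown carton, with its light label and no green or purple. I put its centre near (0.461, -0.331) with yaw about -0.27, and the fence corner at (0.614, 0.075) with yaw 0.154. Moving above the carton.

Request:
{"name": "step_arm", "arguments": {
  "commands": [
    {"translation":[-27.6,-5.3,4],"roll":0},
    {"translation":[-27.6,-5.3,4],"roll":0},
    {"translation":[-27.6,-5.3,4],"roll":0},
    {"translation":[-27.6,-5.3,4],"roll":0},
    {"translation":[-27.6,-5.3,4],"roll":0},
    {"translation":[-27.6,-5.3,4],"roll":0},
    {"translation":[-27.6,-5.3,4],"roll":0},
    {"translation":[-27.6,-5.3,4],"roll":0},
    {"translation":[-27.6,-5.3,4],"roll":0},
    {"translation":[-27.6,-5.3,4],"roll":0},
    {"translation":[-27.6,-5.3,4],"roll":0},
    {"translation":[-27.6,-5.3,4],"roll":0},
    {"translation":[0,0,0],"roll":0.09},
    {"translation":[0,0,0],"roll":0.09},
    {"translation":[0,0,0],"roll":0.09},
    {"translation":[0,0,0],"roll":0},
    {"translation":[0,0,0],"roll":0}
  ],
  "fingers": 1,
  "grip_force": 20
}}

```text
time: 2.52
tool_pos: [0.4614, -0.3312, 0.1787]
tool_rot: [-3.142, -0.0, 1.303]
contact_force: [0.2, -0.4, 0.0]
opening: 0.0919
grip_force: 0.0
```

Run:
```python
from h import *
im=save('wrist','pics/w1.png');print([(np.round(d['at'],3),d['confidence']) for d in search_frame('wrist','carton')])
# expected outline of carton top
c,s=np.cos(-.27),np.sin(-.27)
P=[[.461+c*x-s*y,-.331+s*x+c*y,.06] for x,y in [(-.03,-.065),(-.03,.065),(.03,.065),(.03,-.065)]]
print(proj('wrist',P).round(1).tolist())
```

```text
[(array([ 0.455, -0.324,  0.057]), 0.68), (array([ 0.345, -0.441,  0.058]), 0.58)]
[[289.1, 257.3], [285.1, 118.7], [355.7, 118.9], [351.1, 257.4]]
```

View pics/w1.png

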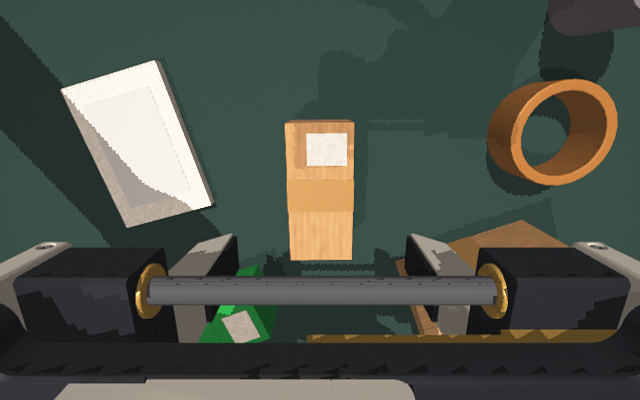

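The wrist view shows the carton outline at (286,123), (354,122), (352,260) and (290,260), within 4 px of my prediction. The paper box is to its left, the tape roll to its right, and both fingers are clear of them. Descending to grip.

Request:
{"name": "step_arm", "arguments": {
  "commands": [
    {"translation":[0,0,24],"roll":0},
    {"translation":[0,0,24],"roll":0},
    {"translation":[0,0,24],"roll":0},
    {"translation":[0,0,24],"roll":0},
    {"translation":[0,0,24],"roll":0},
    {"translation":[0,0,23],"roll":0},
    {"translation":[0,0,0],"roll":0}
  ]
}}

```text
time: 3.2
tool_pos: [0.4594, -0.3291, 0.0317]
tool_rot: [-3.135, -0.004, 1.303]
contact_force: [-1.2, 0.6, -0.4]
opening: 0.0917
grip_force: 0.0
```

Request:
{"name": "step_arm", "arguments": {
  "commands": [
    {"translation":[0,0,0],"roll":0},
    {"translation":[0,0,0],"roll":0},
    {"translation":[0,0,0],"roll":0},
    {"translation":[0,0,0],"roll":0},
    {"translation":[0,0,0],"roll":0},
    {"translation":[0,0,0],"roll":0},
    {"translation":[0,0,0],"roll":0},
    {"translation":[0,0,0],"roll":0}
  ],
  "fingers": 0,
  "grip_force": 20
}}

```text
time: 3.87
tool_pos: [0.4616, -0.3314, 0.0367]
tool_rot: [3.141, 0.001, 1.301]
contact_force: [-1.5, 0.3, 6.2]
opening: 0.06
grip_force: 20.0
```

Request:
{"name": "step_arm", "arguments": {
  "commands": [
    {"translation":[0,0,-8],"roll":0},
    {"translation":[0,0,-8],"roll":0},
    {"translation":[0,0,0],"roll":-0.106},
    {"translation":[0,0,0],"roll":-0.106},
    {"translation":[0,0,0],"roll":-0.106},
    {"translation":[0,0,0],"roll":-0.106}
  ]
}}

```text
time: 4.37
tool_pos: [0.4615, -0.3312, 0.0522]
tool_rot: [3.141, 0.0, 1.73]
contact_force: [0.1, -0.2, -3.0]
opening: 0.0602
grip_force: 20.0
```

Request:
{"name": "step_arm", "arguments": {
  "commands": [
    {"translation":[12,7,0],"roll":0},
    {"translation":[23,13.2,0],"roll":0},
    {"translation":[23,13.2,0],"roll":0},
    {"translation":[23,13.2,0],"roll":0},
    {"translation":[23,13.2,0],"roll":0},
    {"translation":[23,13.2,0],"roll":0},
    {"translation":[23,13.2,0],"roll":0},
    {"translation":[23,13.2,0],"roll":0},
    {"translation":[23,13.2,0],"roll":0},
    {"translation":[23,13.2,0],"roll":0},
    {"translation":[23,13.2,0],"roll":0},
    {"translation":[23,13.2,0],"roll":0},
    {"translation":[23,13.2,0],"roll":0},
    {"translation":[13,7.4,0],"roll":0},
    {"translation":[0,0,0],"roll":0},
    {"translation":[0,0,0],"roll":0},
    {"translation":[0,0,0],"roll":0}
  ]
}}

```text
time: 5.78
tool_pos: [0.5856, -0.0074, 0.0518]
tool_rot: [-3.141, 0.0, 1.724]
contact_force: [-0.6, 0.1, -3.0]
opening: 0.0598
grip_force: 20.0
```

Run:
```python
from h import *
o=observe();print(o['tool_pos'],o['tool_rot'],o['contact_force'])
a=save('side','pics/x.png');b=save('wrist','pics/y.png')
r=lambda i,x,y,w,h,f:cv2.resize(i[y:y+h,x:x+w,::-1],None,fx=f,fy=f,interpolation=cv2.INTER_CUBIC)
cv2.imwrite('pics/p2.png',np.hstack([r(a,225,130,110,110,4),r(b,140,20,360,440,1)if 0 else cv2.resize(b[:,180:540,::-1],(360,440))]))
print(proj('wrist',[[.614,.0753,.028]]))
```

```text
[ 0.58559033 -0.0073694   0.05177963] [-3.14110216e+00  1.17349454e-04  1.72404352e+00] [-0.61264645  0.09914883 -3.02823725]
[[395.30749174 101.26310444]]
```

View pics/p2.png

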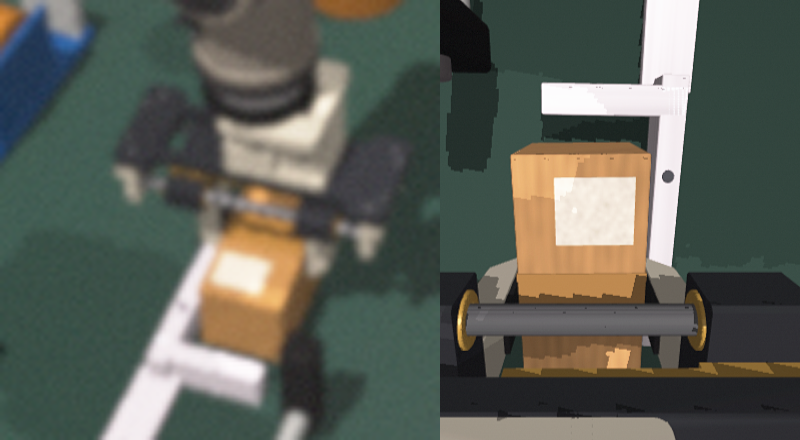

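The carton is held square above the bench with a small gap to both fences; the short fence face is at about (610,112) in the composite. Lowering it, then sliding it in.

Request:
{"name": "step_arm", "arguments": {
  "commands": [
    {"translation":[0,0,7],"roll":0},
    {"translation":[0,0,7.5],"roll":0},
    {"translation":[0,0,0],"roll":0},
    {"translation":[0,2,0],"roll":0},
    {"translation":[0,2,0],"roll":0},
    {"translation":[0,2,0],"roll":0},
    {"translation":[0,2,0],"roll":0},
    {"translation":[0,0,0],"roll":0},
    {"translation":[0,0,0],"roll":0}
  ]
}}

```text
time: 6.63
tool_pos: [0.594, -0.006, 0.0372]
tool_rot: [3.141, 0.0, 1.725]
contact_force: [-0.4, -0.4, -3.5]
opening: 0.0597
grip_force: 20.0
```

Request:
{"name": "step_arm", "arguments": {
  "commands": [
    {"translation":[3,1,0],"roll":0},
    {"translation":[3,1,0],"roll":0},
    {"translation":[3,0,0],"roll":0},
    {"translation":[2,0,0],"roll":0},
    {"translation":[0,0,0],"roll":0},
    {"translation":[0,0,0],"roll":0}
  ]
}}

```text
time: 7.13
tool_pos: [0.5939, 0.0056, 0.0372]
tool_rot: [-3.141, -0.0, 1.725]
contact_force: [-1.4, 0.2, -2.7]
opening: 0.0599
grip_force: 20.0
```

Request:
{"name": "step_arm", "arguments": {
  "commands": [
    {"translation":[0,0,1],"roll":0},
    {"translation":[0,1.5,0],"roll":0},
    {"translation":[0,1.5,0],"roll":0},
    {"translation":[0,1,0],"roll":0},
    {"translation":[0,0,0],"roll":0},
    {"translation":[0,0,0],"roll":0}
  ]
}}

```text
time: 7.63
tool_pos: [0.5947, 0.0058, 0.0362]
tool_rot: [-3.134, -0.002, 1.724]
contact_force: [-13.6, 0.8, 5.8]
opening: 0.0599
grip_force: 20.0
```

Request:
{"name": "step_arm", "arguments": {
  "commands": [
    {"translation":[1.5,0,0],"roll":0},
    {"translation":[1.5,0,0],"roll":0},
    {"translation":[1,0,0],"roll":0},
    {"translation":[0,0,0],"roll":0},
    {"translation":[0,0,0],"roll":0}
  ]
}}

```text
time: 8.05
tool_pos: [0.5952, 0.0079, 0.0361]
tool_rot: [-3.136, 0.001, 1.724]
contact_force: [-10.0, -7.2, 3.0]
opening: 0.0597
grip_force: 20.1
```

Request:
{"name": "step_arm", "arguments": {
  "commands": [
    {"translation":[1,0,0],"roll":0},
    {"translation":[0,0,0],"roll":0},
    {"translation":[0,0,0],"roll":0}
  ]
}}

```text
time: 8.3
tool_pos: [0.5951, 0.0086, 0.0362]
tool_rot: [-3.136, 0.001, 1.724]
contact_force: [-9.7, -8.4, 2.3]
opening: 0.0596
grip_force: 20.1
```

Request:
{"name": "step_arm", "arguments": {
  "commands": [
    {"translation":[0,0,0],"roll":0},
    {"translation":[0,0,0],"roll":0},
    {"translation":[0,0,0],"roll":0},
    {"translation":[0,0,0],"roll":0},
    {"translation":[0,0,0],"roll":0},
    {"translation":[0,-2,0],"roll":0},
    {"translation":[0,0,-20],"roll":0},
    {"translation":[0,0,-20],"roll":0},
    {"translation":[0,0,-20],"roll":0},
    {"translation":[0,0,0],"roll":0},
    {"translation":[0,0,0],"roll":0}
  ],
  "fingers": 1
}}

```text
time: 9.22
tool_pos: [0.5961, 0.0105, 0.0973]
tool_rot: [3.139, 0.001, 1.725]
contact_force: [0.3, -0.4, 0.1]
opening: 0.0915
grip_force: 0.0
```

Request:
{"name": "step_arm", "arguments": {
  "commands": [
    {"translation":[-20,-0.5,0],"roll":0},
    {"translation":[-20,-0.5,0],"roll":0},
    {"translation":[-20,-0.5,0],"roll":0},
    {"translation":[-20,-0.5,0],"roll":0},
    {"translation":[-20,0,0],"roll":0},
    {"translation":[-6,0,0],"roll":0},
    {"translation":[0,0,22],"roll":0},
    {"translation":[0,0,24],"roll":0},
    {"translation":[0,0,24],"roll":0},
    {"translation":[8,0,0],"roll":0},
    {"translation":[8,0,0],"roll":0},
    {"translation":[4,0,0],"roll":0},
    {"translation":[3,0,0],"roll":0},
    {"translation":[0,0,0],"roll":0},
    {"translation":[0,0,0],"roll":0}
  ],
  "fingers": 0
}}

```text
time: 10.47
tool_pos: [0.6069, -0.0716, 0.0276]
tool_rot: [3.139, 0.001, 1.726]
contact_force: [-0.5, -0.1, -0.5]
opening: 0.0008
grip_force: 0.0
```

Request:
{"name": "step_arm", "arguments": {
  "commands": [
    {"translation":[2,0,0],"roll":0},
    {"translation":[2,0,0],"roll":0},
    {"translation":[2,0,0],"roll":0},
    {"translation":[0,0,0],"roll":0},
    {"translation":[0,0,0],"roll":0}
  ]
}}

```text
time: 10.88
tool_pos: [0.6063, -0.0691, 0.0272]
tool_rot: [3.139, 0.005, 1.724]
contact_force: [-0.0, -11.5, 1.5]
opening: 0.0003
grip_force: 5.6
```

Request:
{"name": "step_arm", "arguments": {
  "commands": [
    {"translation":[2,0,0],"roll":0},
    {"translation":[0,0,0],"roll":0},
    {"translation":[0,0,0],"roll":0},
    {"translation":[-10,0,0],"roll":0},
    {"translation":[-10,0,0],"roll":0},
    {"translation":[0,-10,-20],"roll":0},
    {"translation":[0,-25,-20],"roll":0},
    {"translation":[0,-25,0],"roll":0},
    {"translation":[0,-15,0],"roll":0},
    {"translation":[23,0,0],"roll":0},
    {"translation":[23,0,0],"roll":0},
    {"translation":[23,0,0],"roll":0},
    {"translation":[21,0,0],"roll":0},
    {"translation":[0,0,20],"roll":0},
    {"translation":[0,0,20],"roll":0},
    {"translation":[0,8,0],"roll":0},
    {"translation":[0,8,0],"roll":0},
    {"translation":[0,4,0],"roll":0},
    {"translation":[0,0,0],"roll":0},
    {"translation":[0,0,0],"roll":0}
  ]
}}

```text
time: 12.55
tool_pos: [0.5408, -0.0035, 0.0271]
tool_rot: [3.14, 0.0, 1.725]
contact_force: [-0.5, -0.1, 0.9]
opening: 0.0006
grip_force: 0.0
```

Request:
{"name": "step_arm", "arguments": {
  "commands": [
    {"translation":[0,2,0],"roll":0},
    {"translation":[0,2,0],"roll":0},
    {"translation":[0,2,0],"roll":0},
    {"translation":[0,2,0],"roll":0},
    {"translation":[0,0,0],"roll":0},
    {"translation":[0,0,0],"roll":0}
  ]
}}

```text
time: 13.05
tool_pos: [0.5476, -0.0021, 0.0262]
tool_rot: [-3.141, -0.0, 1.725]
contact_force: [-0.8, 0.4, 2.1]
opening: 0.0003
grip_force: 0.8
```

Request:
{"name": "step_arm", "arguments": {
  "commands": [
    {"translation":[0,2,0],"roll":0},
    {"translation":[0,2,0],"roll":0},
    {"translation":[0,0,0],"roll":0},
    {"translation":[0,0,0],"roll":0}
  ]
}}

```text
time: 13.38
tool_pos: [0.5476, -0.0019, 0.0261]
tool_rot: [-3.133, -0.001, 1.725]
contact_force: [-15.6, -4.8, 11.3]
opening: 0.0004
grip_force: 8.6
```

Request:
{"name": "step_arm", "arguments": {
  "commands": [
    {"translation":[0,1.5,0],"roll":0},
    {"translation":[0,1.5,0],"roll":0},
    {"translation":[0,0,0],"roll":0},
    {"translation":[0,0,0],"roll":0}
  ]
}}

```text
time: 13.72
tool_pos: [0.5475, -0.0019, 0.0262]
tool_rot: [-3.126, -0.002, 1.725]
contact_force: [-27.1, -7.9, 21.7]
opening: 0.0004
grip_force: 14.7
```

Request:
{"name": "step_arm", "arguments": {
  "commands": [
    {"translation":[0,-6,0],"roll":0},
    {"translation":[0,-10,0],"roll":0},
    {"translation":[0,-15,-10],"roll":0},
    {"translation":[0,0,-25],"roll":0},
    {"translation":[0,0,-30],"roll":0},
    {"translation":[0,0,-30],"roll":0},
    {"translation":[0,0,-30],"roll":0},
    {"translation":[0,0,-15],"roll":0}
  ]
}}

```text
time: 14.38
tool_pos: [0.5257, -0.0059, 0.17]
tool_rot: [3.136, 0.002, 1.725]
contact_force: [1.2, -0.6, 0.1]
opening: 0.0001
grip_force: 0.0
```

Request:
{"name": "step_arm", "arguments": {
  "commands": [
    {"translation":[0,0,0],"roll":0.121},
    {"translation":[0,0,0],"roll":0.121},
    {"translation":[0,0,0],"roll":0.121},
    {"translation":[0,0,0],"roll":0.121},
    {"translation":[0,0,0],"roll":0.121},
    {"translation":[0,0,0],"roll":0.121},
    {"translation":[0,0,0],"roll":0.121},
    {"translation":[0,0,0],"roll":0.121},
    {"translation":[0,0,0],"roll":0.121},
    {"translation":[0,0,0],"roll":0.121},
    {"translation":[0,0,0],"roll":0.121},
    {"translation":[0,0,0],"roll":0.121},
    {"translation":[0,0,0],"roll":0.119},
    {"translation":[-15,0,0],"roll":0},
    {"translation":[-15,0,0],"roll":0},
    {"translation":[0,0,0],"roll":0},
    {"translation":[0,0,0],"roll":0}
  ],
  "fingers": 0.65
}}

```text
time: 15.8
tool_pos: [0.4946, -0.0103, 0.1665]
tool_rot: [3.141, -0.001, 0.153]
contact_force: [0.4, 0.6, -0.6]
opening: 0.06
grip_force: 0.0
```

Run:
```python
from h import *
o=observe();print(o['tool_pos'],o['tool_rot'],o['opening'],o['qpos'].round(2) if hasattr(o['qpos'],'round') else o['qpos'])
b=save('wrist','pics/w3.png')
for n in ['handle','grip','carton','release']:print(n,[(np.round(d['at'],3),round(d['confidence'],2)) for d in search_frame('wrist',n)])
c,s=np.cos(.154),np.sin(.154);W=lambda x,y,z:[.614+c*x-s*y,.0753+s*x+c*y,z]
for t in [(0,0,.06),(-.06,0,.06),(-.06,-.13,.06),(0,0,.028),(-.065,0,.028),(-.105+.013,.019,.104),(-.105-.013,.019,.104),(-.105+.013,.041,.104),(-.105-.013,.041,.104)]:print(t,proj('wrist',W(*t)).round(1))
```

```text
[ 0.49462343 -0.01033474  0.16653887] [ 3.14141117e+00 -1.09820174e-03  1.53409119e-01] 0.06004019619108283 [-0.18  0.35  1.7   0.    1.1   1.24]
handle [(array([0.508, 0.083, 0.09 ]), 0.96)]
grip [(array([0.509, 0.087, 0.088]), 0.56), (array([0.54 , 0.165, 0.026]), 0.32), (array([0.512, 0.079, 0.082]), 0.32)]
carton [(array([0.592, 0.006, 0.054]), 0.84)]
release [(array([0.512, 0.078, 0.085]), 0.68)]
(0, 0, 0.06) [[231.9  31.1]]
(-0.06, 0, 0.06) [[237.9 113.5]]
(-0.06, -0.13, 0.06) [[398.7 113.6]]
(0, 0, 0.028) [[242.1  39.5]]
(-0.065, 0, 0.028) [[247.2 118.3]]
(-0.092, 0.019, 0.104) [[198.4 162.1]]
(-0.118, 0.019, 0.104) [[202.3 197.6]]
(-0.092, 0.041, 0.104) [[167.1 162.1]]
(-0.118, 0.041, 0.104) [[172.1 197.6]]
```

View pics/w3.png

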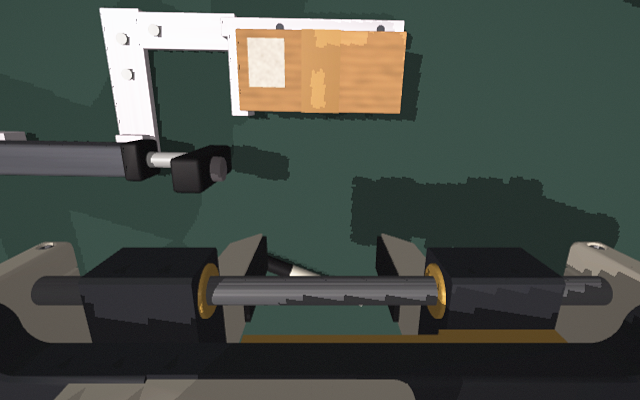

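The wrist view shows the carton top at (236,29), (406,31), (403,113) and (240,110), parallel to both fences and touching them. The handle is at (200,172) with the round button on its right at (219,168). Station refinement is about +2.5 mm in x' and -2 mm in y'. Moving over the handle and down.

Request:
{"name": "step_arm", "arguments": {
  "commands": [
    {"translation":[5.7,-10,0],"roll":0},
    {"translation":[5.7,-20.5,0],"roll":0},
    {"translation":[5.7,-20.5,0],"roll":0},
    {"translation":[5.7,-21,0],"roll":0},
    {"translation":[5.7,-14,0],"roll":0},
    {"translation":[0,-7,0],"roll":0},
    {"translation":[0,0,0],"roll":0},
    {"translation":[0,0,15],"roll":0},
    {"translation":[0,0,20],"roll":0},
    {"translation":[0,0,20],"roll":0},
    {"translation":[0,0,20],"roll":0},
    {"translation":[0,0,20],"roll":0},
    {"translation":[0,0,15],"roll":0},
    {"translation":[0,0,0],"roll":0},
    {"translation":[0,0,0],"roll":0}
  ]
}}

```text
time: 17.3
tool_pos: [0.508, 0.0854, 0.0559]
tool_rot: [-3.142, 0.002, 0.153]
contact_force: [0.2, -0.1, 0.6]
opening: 0.0596
grip_force: 0.0
```

Run:
```python
from h import *
o=observe();print(o['tool_pos'],o['contact_force'])
a=save('side','pics/x.png');b=save('wrist','pics/y.png')
cv2.imwrite('pics/p4.png',np.hstack([cv2.resize(a[170:280,240:340,::-1],(400,440),interpolation=cv2.INTER_CUBIC),cv2.resize(b[:,140:500,::-1],(396,440))]))
```

```text
[0.50797694 0.08538508 0.05590373] [ 0.19632081 -0.07600404  0.6355624 ]
```

View pics/p4.png

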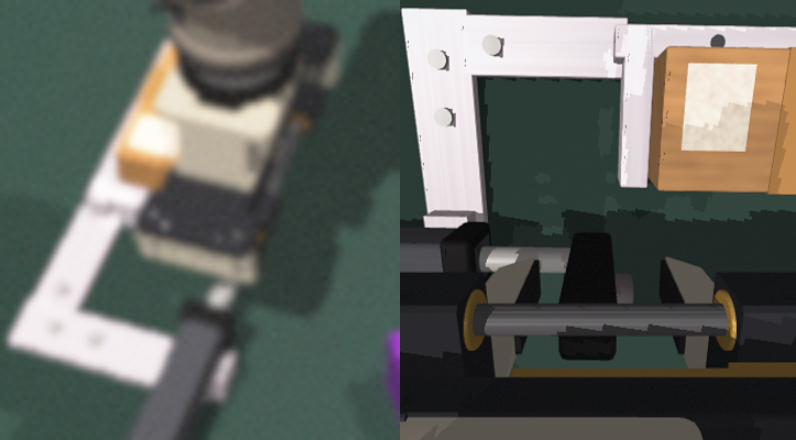

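The handle, at (588,295), lies between the two fingers with the button facing the right one. The carton is touching the short fence. Closing.

Request:
{"name": "step_arm", "arguments": {
  "commands": [
    {"translation":[0,0,0],"roll":0},
    {"translation":[0,0,0],"roll":0},
    {"translation":[0,0,0],"roll":0},
    {"translation":[0,0,0],"roll":0},
    {"translation":[0,0,0],"roll":0},
    {"translation":[0,0,0],"roll":0},
    {"translation":[0,0,0],"roll":0},
    {"translation":[0,0,0],"roll":0}
  ],
  "fingers": 0,
  "grip_force": 40
}}

```text
time: 18.07
tool_pos: [0.5084, 0.0862, 0.0566]
tool_rot: [-3.142, -0.001, 0.154]
contact_force: [-1.3, 4.1, 5.0]
opening: 0.0228
grip_force: 40.0
```

Request:
{"name": "step_arm", "arguments": {
  "commands": [
    {"translation":[0,3,0],"roll":0},
    {"translation":[0,6,0],"roll":0},
    {"translation":[0,8,0],"roll":0},
    {"translation":[0,8,0],"roll":0},
    {"translation":[0,8,0],"roll":0},
    {"translation":[0,8,0],"roll":0},
    {"translation":[0,8,0],"roll":0},
    {"translation":[0,8,0],"roll":0},
    {"translation":[0,8,0],"roll":0},
    {"translation":[0,8,0],"roll":0},
    {"translation":[0,7,0],"roll":0},
    {"translation":[0,0,0],"roll":0}
  ]
}}

```text
time: 19.07
tool_pos: [0.5193, 0.0061, 0.0565]
tool_rot: [-3.141, 0.003, 0.153]
contact_force: [-7.7, 2.4, 10.1]
opening: 0.0232
grip_force: 39.9
```

Request:
{"name": "step_arm", "arguments": {
  "commands": [
    {"translation":[0,8,0],"roll":0},
    {"translation":[0,8,0],"roll":0},
    {"translation":[0,8,0],"roll":0},
    {"translation":[0,8,0],"roll":0},
    {"translation":[0,8,0],"roll":0},
    {"translation":[0,6,0],"roll":0},
    {"translation":[0,5,0],"roll":0},
    {"translation":[0,3,0],"roll":0},
    {"translation":[0,0,0],"roll":0},
    {"translation":[0,0,0],"roll":0}
  ]
}}

```text
time: 19.9
tool_pos: [0.5265, -0.0463, 0.0565]
tool_rot: [-3.14, 0.005, 0.154]
contact_force: [-11.5, 3.5, 11.5]
opening: 0.0229
grip_force: 39.9
```

Request:
{"name": "step_arm", "arguments": {
  "commands": [
    {"translation":[-1,2,-1],"roll":0},
    {"translation":[-1,2,0],"roll":0},
    {"translation":[0,2,0],"roll":0},
    {"translation":[0,2,0],"roll":0},
    {"translation":[0,0,0],"roll":0},
    {"translation":[0,0,0],"roll":0},
    {"translation":[0,0,0],"roll":0}
  ]
}}

```text
time: 20.48
tool_pos: [0.5268, -0.0494, 0.0565]
tool_rot: [-3.134, 0.002, 0.153]
contact_force: [0.6, 28.0, 0.9]
opening: 0.0234
grip_force: 40.1
```

Request:
{"name": "step_arm", "arguments": {
  "commands": [
    {"translation":[0,1,0],"roll":0},
    {"translation":[0,1,0],"roll":0},
    {"translation":[0,0,0],"roll":0},
    {"translation":[0,0,0],"roll":0}
  ]
}}

```text
time: 20.82
tool_pos: [0.5268, -0.0495, 0.0564]
tool_rot: [-3.131, 0.002, 0.153]
contact_force: [-0.2, 36.5, 4.3]
opening: 0.0236
grip_force: 40.1
```

Request:
{"name": "step_arm", "arguments": {
  "commands": [
    {"translation":[0,-2,0],"roll":0},
    {"translation":[0,-2,0],"roll":0},
    {"translation":[0,0,0],"roll":0},
    {"translation":[0,0,0],"roll":0},
    {"translation":[0,0,0],"roll":0}
  ]
}}

```text
time: 21.23
tool_pos: [0.5268, -0.0492, 0.0565]
tool_rot: [-3.137, 0.001, 0.154]
contact_force: [-0.4, 19.2, 1.1]
opening: 0.0229
grip_force: 40.0
```

Run:
```python
from h import *
o=observe();print(o['tool_pos'],o['contact_force'],o['opening'])
a=save('side','pics/x.png');b=save('wrist','pics/y.png')
cv2.imwrite('pics/p5.png',np.hstack([cv2.resize(a[150:280,220:340,::-1],(406,440),interpolation=cv2.INTER_CUBIC),cv2.resize(b[:,120:480,::-1],(394,440))]))
for cam in('wrist','side'):
  for n in ['carton','handle']:
    print(cam,n,[(np.round(d['at'],3),round(d['confidence'],2)) for d in search_frame(cam,n)][:2])
```

```text
[ 0.5268298  -0.0492443   0.05653508] [-0.43520488 19.17802314  1.13935813] 0.022943901019663718
wrist carton [(array([0.595, 0.005, 0.056]), 0.81)]
wrist handle [(array([0.52 , 0.007, 0.044]), 0.74)]
side carton [(array([ 0.252, -0.443,  0.062]), 0.9), (array([0.315, 0.166, 0.06 ]), 0.78)]
side handle [(array([0.511, 0.055, 0.043]), 0.59)]
```

View pics/p5.png

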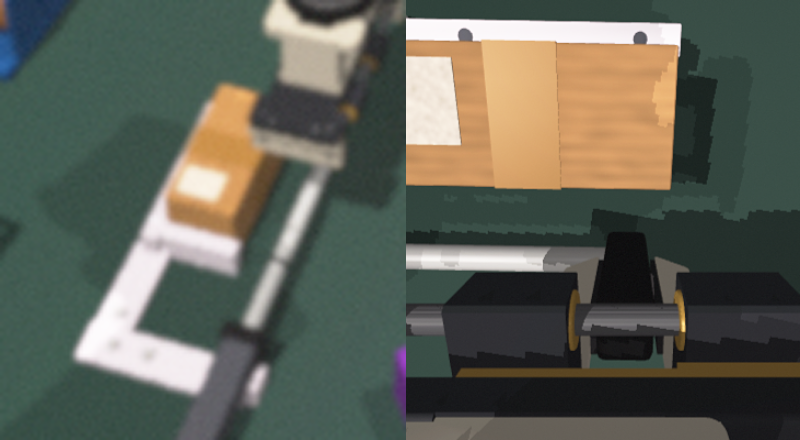

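The bar is fully out and held, with the catch seam visible on the extended rod. The carton is still tight against both fences. Handing in.

```bash
python3 -c "
from cell import *
print(hand_in())"
```

```text
the job is handed in; nothing more can be done
None
```

The carton is pushed flush into the fence corner and released, and the bar is pulled out to the second stop (about 137 mm of travel measured, against a firm end stop) with the gripper still holding the handle; I handed the job in at about 21 s of the 64 s limit, and no verdict was returned.

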